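# Slide the locked test carriage home

### The arm

A 6-joint arm with a two-finger parallel gripper is mounted at the origin on the work surface. World frame = base frame: x ahead of the robot, y to its left, z up, the work surface at z = 0. Lengths are in m, angles in rad, forces in N, time in s.
With the tool pointing down it reaches from about 0.275 to 0.875 m from the base axis. Payload 12.5 kg.
Tool frame: the origin (TCP) lies on the centre line of the jaws, within the pads' length; the fingertips stand r.finger_overhang ahead of it and the grasp point (between the pads) lies 3 mm ahead of it (r.finger_overhang is the distance from the TCP to the fingertips, in m); z points along the fingers, y is the line along which they close (so a half turn about z gives the same grasp; the last joint's range is limited). The gripper opens to 85 mm and grips with 20 to 120 N. Pads are 22 mm wide; open, the fingers measure 114 mm over their backs; the gripper's body (76 mm by 85 mm) begins 54 mm behind the grasp point. The pads swing forward as they close: fully open they stand 13 mm farther back than shut.
Start: joints at [1.256, 0.351, 1.652, -0, 1.139, -0.085], TCP at [0.125, 0.536, 0.253] pointing down, gripper open.
Joint ranges: [-2.75, 2.75], [-0.79, 2.1], [0.01, 2.65], [-1.57, 4.71], [0.07, 3.14], [-2.87, 2.87]. Speed limits (rad/s): [2.22, 2.22, 2.79, 3.14, 3.14, 3.14].

### API

Orientations are given as a unit quaternion [x, y, z, w].
In Python, from cell import r, optics gives the robot as it stands. The module is installed in compiled form; this text tells all that it offers. Calls block until the motion is done:
- r.move_to(position, orientation): joint-space move of the TCP to a pose.
- r.move_linear(position, rot=None, vel=0.15): straight line of the TCP; rot=None keeps the orientation; vel is the mean speed in m/s.
- r.set_joints(angles): joint-space move.
- r.set_gripper(opening, squeeze=None): opening from 0.0 (shut) to 1.0 (fully open); squeeze is the grip in N (None keeps the last); returns when the fingers have stopped.
- r.sleep(seconds).
- r.inverse_kinematics(position, orientation): joint angles nearest the present ones, or None.
- optics.get_image(name): name is "scene" or "side" or "wrist"; returns a dict with "pixels" (420x560x3 uint8, red, green, blue), "depth" (420x560 float32, m along the optical axis (not along the pixel's ray), 0 where there is no reading), "fx", "fy", "cx", "cy" (pixels), "camera_from_world" (4x4, takes a point from world to camera coordinates); the wrist camera has in their place "mount" (4x4, takes a point from camera to tool coordinates, whose origin is the TCP and whose axes are the flange's). Camera axes: x right, y down, z forward; pixel columns grow to the right and rows downward; lengths in m; the calibration is good to about 2 mm. A picture is of the moment at which its call begins: read the wrist's pose just before it.
A pose or a line that the arm cannot do raises r.PlanningError and nothing moves.
- r.hand_in(): hands the job in; it is judged then, once.
Readings, each from a call of its own:
- r.current_t(): time.
- r.current_q(): joint angles.
- r.current_qvel(): joint speeds.
- r.current_effort(): joint torques, N m.
- r.current_tool_pos(): TCP position.
- r.current_ee_rot(): TCP orientation.
- r.current_contact_force(): force on the tool from outside, world axes, zero at the start.
- r.current_torque(): the same for the moment, N m.
- r.current_opening(): opening from 0.0 (shut) to 1.0 (fully open).
- r.current_finger_force(): force on a finger pad.
Only numpy, scipy, OpenCV 4.12 (cv2) and the standard library are available. Lean on these libraries where they do the work, as an engineer would, in place of code of your own. Each camera call takes 0.05 s, during which the arm holds its last target. There are 200 camera calls.

### The job

Push the red lock button on the test fixture's grey carriage down with the fingertips and, keeping it held down all the way, push the carriage along its rails until it is fully home against the end stop, next to the blue test block. Then let the button spring back up, so that the carriage is locked there, and move clear. Do not pick anything up: the black case stays seated in the carriage, and everything else on the bench stays where it is.

Things in the scene. Friction and masses are not known exactly. Their poses are not given: they have to be found in the camera images.
- fixture: Aluminium test fixture fixed to the bench. Origin on the bench under the middle of the rails; z up. The carriage slides level along the fixture's +y, towards the blue test block at that end. Base plate x -180 to 120, y -235 to 235 mm, 12 mm thick; nothing on the fixture is higher than 92 mm. The dark end stop (top 58 mm) is at x -135, y 126 mm, ahead of the push wall.
- carriage (a joint): Travel of the grey carriage in m: 0 at the start, 0.150 fully home against its end stop; grows along the fixture's +y. About 1.1 kg with case; rail friction 2 N plus 6 N per m/s. With the button up it is locked (about 3 mm of play at the start): a pawl catches in a toothed bar, a notch every 25 mm, the last one at the end stop, where it springs up within 4 mm of home.
- release (a joint): How far the red lock button is pressed down, in m: 0 up, 0.014 fully down. The lock is free beyond 0.007. Spring: about 2.5 N to start moving, 4.3 N at 7 mm, 6 N fully down; it springs back up when let go (under a tooth of the bar it stays about 7 mm down until the next notch).
- button_top (a point): Centre of the top face of the red lock button, a square pad 44 x 44 mm on the robot's side of the carriage; rides with carriage and button; axes parallel to the fixture's. 66 mm above the bench when up, 52 mm when fully down. Open above, and on all sides but +y.
- push_wall (a point): Middle of the top edge of the yellow push wall, on the face towards the button. The wall is an upright plate fixed to the carriage just ahead (+y) of the button, 60 mm wide in x, 10 mm thick, from 52 to 88 mm above the bench; its face is 26 mm in +y from the button's centre. Fingertips standing on the button push the carriage along by this wall.
- nest (a point): Middle of the carriage's upper face, 45 mm above the bench, where the case sits between white corner lips 12 mm high with 3 mm of play on each side; rides with the carriage; it lies 135 mm in +x from the button's centre (fixture axes).
- case: Open black device case, 150 x 190 x 45 mm (x, y, z), 0.3 to 0.5 kg, loose in the carriage's nest. Origin at the centre of its underside, on point nest when seated. It rides along; it is not to be lifted.
- module: Loose bystander: green circuit board 85 x 45 mm with a black display, 12 mm high, lying on the robot's side of the fixture. Origin under its centre.
- screwdriver: Loose bystander: screwdriver with yellow handle lying on the robot's side of the fixture, under 40 mm high.
- tape: Loose bystander: amber roll of tape lying flat, 90 mm across, 24 mm high, at the side of the bench.
- jar: Loose bystander: jar with blue lid, 60 mm across, 80 mm high, at the side of the bench.
- carton: Loose bystander: small cardboard box 110 x 90 x 60 mm, at the side of the bench.
- spare_case: Loose bystander: a second open black case, 150 x 190 x 45 mm, standing on the left of the bench.

How it is judged:
By the outcome, as a careful person would: the job done as asked, in the order asked, and still so for the second after the job is handed in, with the robot touching nothing.
It also fails if it takes over 40 s, if anything falls off the work surface, if the arm or the gripper's body presses on something with over 40 N, if the wrist force passes 120 N, or if a joint passes its speed limit or range.

## Working session

There is one attempt and no reset: what is moved stays moved. The work goes in short steps, each a Python script; the robot and the scene stay as the last script left them, time stands still between calls to the robot, and variables do not carry over. Pictures are saved under pics/ and viewed, at most 10 in all, crops included, and the job is handed in when it is done.

```bash
mkdir -p pics; cat > h.py <<'E'
import numpy as np, cv2
from cell import r, optics
def snap(n,f):
    d=optics.get_image(n); cv2.imwrite(f'pics/{f}.png',d['pixels'][:,:,::-1]); np.savez(f'pics/{f}.npz',**d); return d
def world(d,u,v):
    z=float(d['depth'][int(v),int(u)])
    p=np.array([(u-d['cx'])/d['fx']*z,(v-d['cy'])/d['fy']*z,z,1])
    return (np.linalg.inv(d['camera_from_world'])@p)[:3]
E
python3 - <<'E'
from h import *
a=snap('scene','scene1'); b=snap('side','side1')
cv2.imwrite('pics/both.png',cv2.resize(np.vstack([a['pixels'],b['pixels']])[:,:,::-1],(400,600)))
print(r.current_t(),r.current_ee_rot(),r.finger_overhang)
E
```

```text
0.1 [ 1.14648754e-01  9.93405943e-01 -5.30114468e-04 -1.17398616e-04] 0.022
```

View pics/scene1.png

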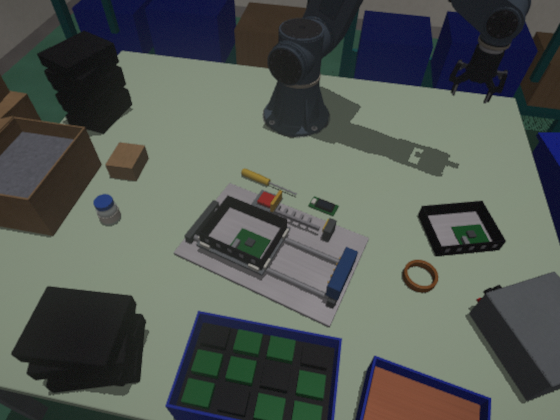

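View pics/side1.png

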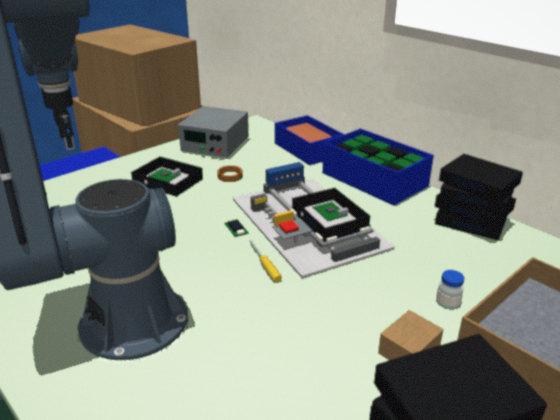

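The scene view shows the red button at about (268,199), the yellow wall at about (279,199), the end stop at (329,228) and the blue block at (343,273). Plate corners are at about (231,186), (367,240), (331,313) and (178,247).

```bash
python3 - <<'E'
from h import *
d=dict(np.load('pics/scene1.npz'))
M=np.linalg.inv(d['camera_from_world'])
def ray(u,v,z):
    p=M[:3,:3]@np.array([(u-d['cx'])/d['fx'],(v-d['cy'])/d['fy'],1]); o=M[:3,3]; return o+p*(z-o[2])/p[2]
C=[ray(*c,.012) for c in [(231,186),(367,240),(331,313),(178,247)]]
print(np.round(C,3))
for a,b in [(0,1),(1,2),(2,3),(3,0)]: e=C[b]-C[a]; print(np.linalg.norm(e),np.degrees(np.arctan2(e[1],e[0])))
hsv=cv2.cvtColor(d['pixels'],cv2.COLOR_RGB2HSV); 
roi=np.zeros(hsv.shape[:2],bool); roi[185:215,252:290]=1
for n,m in (('red',((hsv[...,0]<6)|(hsv[...,0]>174))),('yel',(hsv[...,0]>18)&(hsv[...,0]<32))):
    v,u=np.nonzero(m&roi&(hsv[...,1]>150)&(hsv[...,2]>90)&(d['depth']>0))
    P=np.array([world(d,a,b) for a,b in zip(u,v)]); print(n,len(P),np.round(P.mean(0),3),np.round(np.percentile(P,[5,50,95],axis=0),3).tolist(), u.mean(),v.mean())
im=d['pixels'][170:320,170:380,::-1]
cv2.imwrite('pics/crop1.png',cv2.resize(im,(798,570),interpolation=cv2.INTER_CUBIC))
E
```

```text
[[ 0.417 -0.142  0.012]
 [ 0.541  0.294  0.012]
 [ 0.784  0.217  0.012]
 [ 0.673 -0.226  0.012]]
0.4535624473389039 74.2133599647047
0.25548095901808887 -17.49846799540138
0.4571181079522475 -104.15071140903
0.26864231137504313 161.86637350330716
red 134 [ 0.491 -0.013  0.065] [[0.472, -0.03, 0.062], [0.492, -0.014, 0.065], [0.51, 0.002, 0.068]] 265.6044776119403 198.57462686567163
yel 41 [0.5   0.019 0.086] [[0.474, 0.011, 0.083], [0.501, 0.019, 0.086], [0.525, 0.027, 0.088]] 275.8048780487805 197.73170731707316
```

View pics/crop1.png

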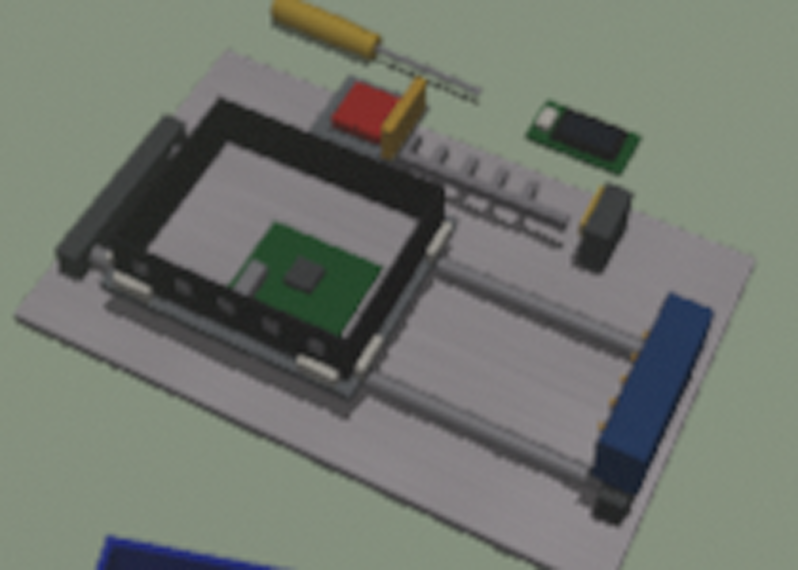

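The crop gives better plate corners (converted to full-image pixels). The button and wall points match their stated heights of 66 and 88 mm. Next I check the yaw, go above the button with the fingers shut, and take one close look.

```bash
cat >> h.py <<'E'
def down(yaw): # tool x axis at angle yaw, z down
    return [np.cos(yaw/2),np.sin(yaw/2),0.,0.]
E
python3 - <<'E'
from h import *
from scipy.spatial.transform import Rotation as R
d=dict(np.load('pics/scene1.npz')); M=np.linalg.inv(d['camera_from_world'])
def ray(u,v,z):
    p=M[:3,:3]@np.array([(u-d['cx'])/d['fx'],(v-d['cy'])/d['fy'],1]); o=M[:3,3]; return o+p*(z-o[2])/p[2]
C=[ray(170+a/3.8,170+b/3.8,.012) for a,b in [(228,48),(755,262),(620,572),(15,318)]]
for a,b in [(0,1),(1,2),(2,3),(3,0)]: e=C[b]-C[a]; print(np.linalg.norm(e),np.degrees(np.arctan2(e[1],e[0])))
yaw=np.radians(74.5); q=down(yaw); f=np.array([np.cos(yaw),np.sin(yaw),0])
p=np.array([.491,-.013,.20])-.03*f
print(r.inverse_kinematics(p,q))
r.set_gripper(0.0); r.move_to(p,q); 
T=np.eye(4);T[:3,:3]=R.from_quat(r.current_ee_rot()).as_matrix();T[:3,3]=r.current_tool_pos()
w=optics.get_image('wrist'); w['camera_from_world']=np.linalg.inv(T@w['mount']); np.savez('pics/w1.npz',**w)
cv2.imwrite('pics/w1.png',w['pixels'][:,:,::-1])
hsv=cv2.cvtColor(w['pixels'],cv2.COLOR_RGB2HSV)
for n,m in (('red',((hsv[...,0]<6)|(hsv[...,0]>174))),('yel',(hsv[...,0]>18)&(hsv[...,0]<32))):
    v,u=np.nonzero(m&(hsv[...,1]>150)&(hsv[...,2]>80)&(w['depth']>0))
    P=np.array([world(w,a,b) for a,b in zip(u,v)])
    P=P[(abs(P[:,2]-(.066 if n=='red' else .088))<.005)&(np.hypot(P[:,0]-.491,P[:,1]+.013)<.06)]
    if len(P): print(n,len(P),np.round(P.mean(0),4),[np.round(x,4) for x in cv2.minAreaRect((P[:,:2]*1000).astype(np.float32))])
print(r.current_t(),r.current_opening(),r.current_tool_pos(),r.current_contact_force())
E
```

```text
0.46712416781770183 73.55940049621887
0.2772131036281371 -15.470027904917647
0.4664022337475956 -103.28416746852812
0.3029164308326778 164.7180391113423
[-1.82618208e-01  3.01121325e-01  1.87080473e+00 -4.44089210e-16
  9.69666598e-01  8.79078259e-02]
red 2951 [ 0.4892 -0.0091  0.0665] [array([488.9501,  -9.9222]), array([42.5472, 42.3531]), np.float64(74.342)]
yel 1143 [0.4975 0.0195 0.0884] [array([496.8311,  19.3889]), array([ 8.8765, 58.3491]), np.float64(74.5342)]
3.3417 0.0015962383793280714 [ 0.48306005 -0.04133547  0.20003335] [ 0.52576251 -0.58333205  0.11509387]
```

View pics/w1.png

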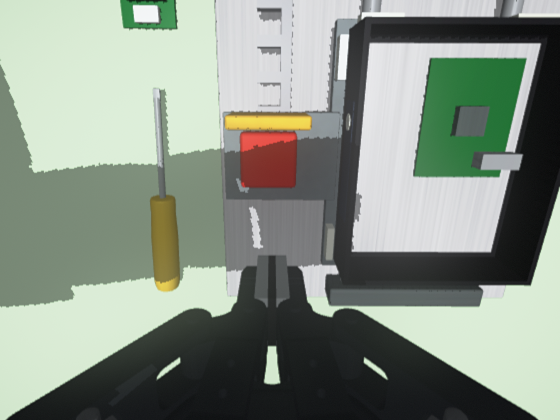

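The wrist view shows the red pad at (268,160) and the yellow wall at (268,122). Measured: button centre (0.489, -0.010), yaw 74.4°, wall face 26 mm ahead, all as specified. Next I press at +8 mm.

```bash
cat >> h.py <<'E'
yaw=np.radians(74.4); f=np.array([np.cos(yaw),np.sin(yaw),0]); q=down(yaw); B=np.array([.489,-.0099,0])
def at(s,tipz): return B+s*f+[0,0,tipz+r.finger_overhang]
def st(n): p=r.current_tool_pos(); F=r.current_contact_force(); print(n,round(r.current_t(),2),'s',np.round((p-B)@f*1000,1),'tip',np.round((p[2]-r.finger_overhang)*1000,1),'Ff',np.round(F@f,1),'F',np.round(F,1))
E
python3 - <<'E'
from h import *
r.move_to(at(.008,.10),q); st('above')
for z in (.070,.066,.063,.060,.057,.054):
    r.move_linear(at(.008,z),vel=.04); r.sleep(.1); st(z)
E
```

```text
above 3.78 s 8.2 tip 100.4 Ff -0.7 F [ 0.1 -0.8  0.8]
0.07 4.78 s 8.0 tip 70.2 Ff 0.1 F [ 0.2  0.  -0.3]
0.066 5.13 s 8.0 tip 66.1 Ff -0.5 F [ 0.4 -0.7  0.7]
0.063 5.48 s 8.0 tip 63.1 Ff 0.2 F [ 0.9 -0.   2.3]
0.06 5.83 s 8.0 tip 60.0 Ff 0.5 F [1.2 0.2 4.8]
0.057 6.18 s 8.0 tip 57.1 Ff 0.1 F [ 0.7 -0.1  4.9]
0.054 6.53 s 8.0 tip 54.1 Ff 0.6 F [0.5 0.4 5.9]
```

The force matches the spring at about 12 mm down, so I push now.

```bash
python3 - <<'E'
from h import *
r.move_linear(at(.018,.0535),vel=.03); st('start')
for s in (.06,.11,.155):
    r.move_linear(at(s,.0535),vel=.06); st(s)
s=.155
while s<.178:
    s+=.002; r.move_linear(at(s,.0535),vel=.02); r.sleep(.1); st(round(s,3))
    if r.current_contact_force()@f<-15: break
T=optics.get_image('scene'); np.savez('pics/s2.npz',**T); cv2.imwrite('pics/s2.png',cv2.resize(T['pixels'][170:320,170:380,::-1],(798,570),interpolation=cv2.INTER_CUBIC))
E
```

```text
start 7.02 s 18.2 tip 53.7 Ff 2.5 F [1.8 2.  5.1]
0.06 7.87 s 60.3 tip 53.8 Ff 3.2 F [1.7 2.9 4.6]
0.11 8.85 s 110.3 tip 53.9 Ff 1.9 F [2.7 1.3 5.6]
0.155 9.75 s 155.4 tip 53.9 Ff 2.4 F [2.6 1.7 5. ]
0.157 10.1 s 157.2 tip 53.9 Ff 0.1 F [ 2.8 -0.7  5.2]
0.159 10.45 s 158.9 tip 53.7 Ff -1.1 F [ 1.2 -1.5  4.7]
0.161 10.8 s 160.8 tip 53.6 Ff -1.6 F [ 0.  -1.7  4.6]
0.163 11.15 s 162.7 tip 53.6 Ff -2.4 F [-1.2 -2.1  5.1]
0.165 11.5 s 164.6 tip 53.5 Ff -2.4 F [-0.5 -2.4  5.8]
0.167 11.85 s 164.9 tip 53.5 Ff -17.0 F [ -3.4 -16.7  10.2]
```

View pics/s2.png

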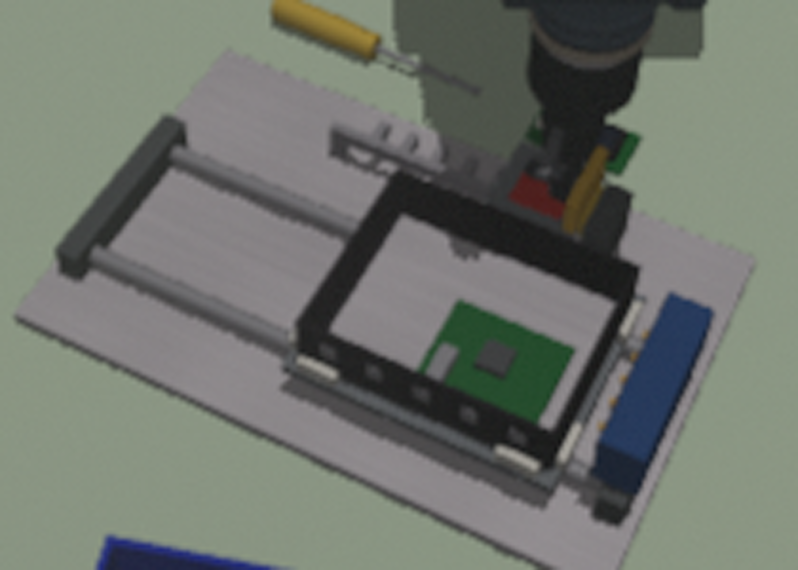

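The carriage is home: travel is about 150 mm, force rose to 17 N, and the yellow wall at (585,190) meets the dark stop. Next I let the button up while still pushing lightly, then clear.

```bash
python3 - <<'E'
from h import *
r.move_linear(at(.166,.0535),vel=.02); st('ease')
r.move_linear(at(.1658,.072),vel=.03); r.sleep(.2); st('up')
r.move_linear(at(.158,.076),vel=.03); st('back')
r.move_linear(at(.150,.20),vel=.12)
r.move_linear(at(.05,.25),vel=.2); r.sleep(.3); st('clear')
T=optics.get_image('scene'); np.savez('pics/s3.npz',**T)
hsv=cv2.cvtColor(T['pixels'],cv2.COLOR_RGB2HSV)
for n,m,h in (('red',((hsv[...,0]<6)|(hsv[...,0]>174)),.066),('yel',(hsv[...,0]>18)&(hsv[...,0]<32),.088)):
    v,u=np.nonzero(m&(hsv[...,1]>150)&(hsv[...,2]>60)&(T['depth']>0))
    P=np.array([world(T,a,b) for a,b in zip(u,v)]); P=P[np.linalg.norm(P[:,:2]-(B+.15*f)[:2],axis=1)<.05]
    if len(P): print(n,len(P),np.round(np.median(P,0),4),'travel',np.round((np.median(P,0)-B)@f,4))
cv2.imwrite('pics/s3.png',cv2.resize(T['pixels'][140:320,150:402,::-1],(798,570),interpolation=cv2.INTER_CUBIC))
E
```

```text
ease 12.15 s 164.8 tip 53.5 Ff -9.8 F [-2.6 -9.4  7. ]
up 13.12 s 164.8 tip 71.4 Ff -6.5 F [-3.  -5.9  0.9]
back 13.56 s 158.0 tip 76.1 Ff 0.7 F [0.4 0.6 0.6]
clear 15.75 s 50.5 tip 249.6 Ff -0.3 F [ 0.1 -0.4 -0.6]
red 173 [0.5329 0.1325 0.0645] travel 0.149
yel 68 [0.5403 0.1643 0.0863] travel 0.1815
```

View pics/s3.png

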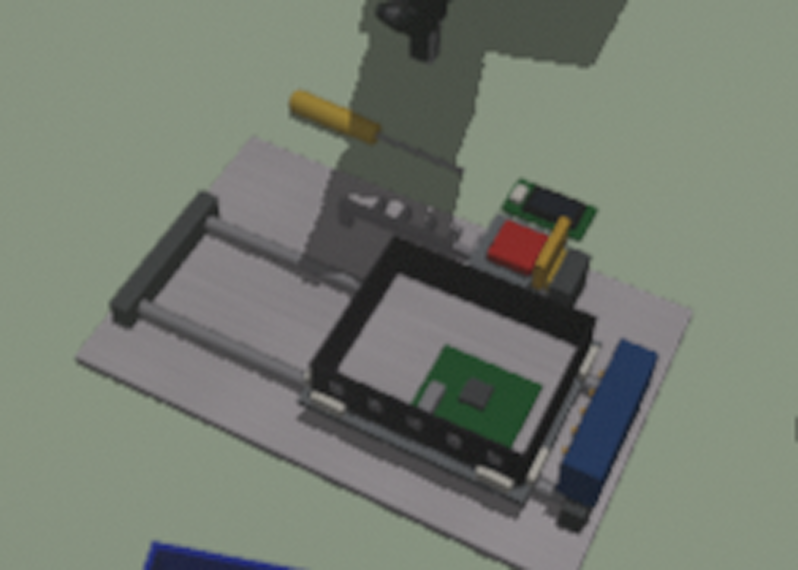

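The button at (518,245) is up: its top reads 64.5 mm, against 65 mm in the first scene image. Travel is about 150 mm, the case is seated, the bystanders in view are where they were, and the arm is clear.

```bash
python3 -c "
from cell import r
print(r.hand_in())"
```

```text
the job is handed in; nothing more can be done
None
```

I pushed the carriage fully home (about 150 mm) with the button held down; the button is back up so it should be locked there, the case is still seated, the arm is clear, and the job was handed in at about 16 s.

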